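# Pull the oil-soaked trap cartridges from the rack by weight

## Task

Spent foreline-trap cartridges, soaked with oil and so nearly twice as heavy, have been racked among the fresh ones: slide the acrylic door fully open, find the spent ones by their weight, pressing each one's snap tab in to lift it free of its bay, and put every spent one in the stainless bake-out tray. Every fresh cartridge must end in a bay of the rack, fully home with its tab sprung out. When all are sorted, slide the door fully shut again, and leave the other stock and equipment where it is.

Things in the scene. Friction and masses are not known exactly. Their poses are not given: they have to be found in the camera images.
- cabinet: low beech cabinet shelf, open above, fixed; back and end walls 122 mm high. Origin on the table under the rack's middle, x away from the robot, y left, z up. Board top 14 mm up. Aluminium rack: 4 bays at x 0, y -120, -40, 40, 120 mm, mouths 57 x 61 mm (2.5 mm clear of a cartridge all round), 45 mm deep, rim 59 mm up; some may be empty. Left of it (y 181 to 535) the stock
- door_pane (a joint): clear acrylic sliding door along the shelf's front, 338 mm long, 10 mm thick and 140 mm high at its aluminium top rail: 0 shut, 10 mm in front of the tabs, so that no finger gets at them; slides left (the cabinet's +y) to 0.335 m, fully open, in front of the stock. Friction about 3 N
- door_pull (a point): middle of the upright aluminium pull on the door's top rail: a plate 14 (x) x 50 (y) mm, from 140 to 182 mm above the table
- tray: stainless bake-out tray, loose, 170 (x) x 240 (y) x 26 mm high, walls and floor 3 mm; origin at the centre of its underside. It stands on the deck to the right or left in front of the shelf
- cart_a: trap cartridge, a box 52 (x) x 56 (y) x 120 mm high: black nylon head (top 48 mm), perforated stainless can, foot tapered in the lowest 8 mm. Origin: centre of its underside, z up; its grey snap tab is on the -x face, towards the robot. Mass about 330 g if fresh, 590 g if spent; they look the same. Starts latched in a bay, or absent
- cart_a_mid (a point): middle of that cartridge, 60 mm above its origin. It is clear of its bay when lifted 45 mm. Put back with the tab held in it drops until it stands on the board, and latches when let go; pushed down with the tab out it snaps in at 8 to 20 N
- cart_a_tab (a joint): tab of that cartridge, m: 0 sprung out, 0.008 pressed home, which frees it. 4 N to start, 8 N at the end; springs back. Thumb pad 32 mm wide, 78 to 108 mm above the foot, 9 mm proud: 61 mm from pad to back face, 53 mm pressed. Its barb hooks under the bay's front lip: tab out holds the cartridge (2 mm play), tab in lets it lift straight out or drop in
- cart_b: as cart_a
- cart_b_mid (a point): middle of that cartridge, 60 mm above its origin
- cart_b_tab (a joint): as cart_a_tab
- cart_c: as cart_a
- cart_c_mid (a point): middle of that cartridge, 60 mm above its origin
- cart_c_tab (a joint): as cart_a_tab
- cart_d: as cart_a
- cart_d_mid (a point): middle of that cartridge, 60 mm above its origin
- cart_d_tab (a joint): as cart_a_tab
- reducer: stainless reducer flange, 70 mm across, 43 mm high; stock in the left compartment, not part of the job
- spacer: orange anodized spacer, 68 mm across, 20 mm high; stock in the left compartment, not part of the job
- gasket: copper gasket ring, 82 mm across, 4 mm high; stock in the left compartment, not part of the job
- cap: black nylon flange cap, 72 mm across, 20 mm high; stock in the left compartment, not part of the job
- bolt_block: wooden block 28 x 130 x 30 mm with three silver-plated bolts standing in it, 52 mm high; stock in the left compartment, not part of the job
- blank: stainless blank flange, 100 mm across, 17.5 mm thick, lying on the deck in front of the rack; not part of the job
- case: closed grey instrument case, 170 x 240 x 60 mm high, on the side where the tray is not; not part of the job
- wrench: spanner, 160 mm long, lying flat to the right of the shelf; not part of the job
Not all that is in view belongs to the job. Leave any red look-alike of the cart_c alone. Leave any purple look-alike of the cart_a alone.

How it is judged:
On the way, in this order (a step that is already met when the one before it is completed fails the run):
1. the door is slid fully open (value of joint door_pane above 0.31 m), for 0.2 s.
2. every spent cartridge is in the tray and every fresh one is latched in the rack (((x of cart_a_mid in the frame of tray between -0.075 and 0.075 m and y of cart_a_mid in the frame of tray between -0.11 and 0.11 m and z of cart_a_mid in the frame of tray below 0.075 m and linear speed of cart_a below 0.03 m/s and contact force between cart_a and tray above 4.4 N) or (z of cart_a in the frame of cabinet below 0.017 m and x of cart_a in the frame of cabinet between -0.006 and 0.006 m and y of cart_a in the frame of cabinet between -0.16 and 0.16 m and value of joint cart_a_tab below 0.003 m and contact force between cart_a and cabinet below 4.4 N)) and ((x of cart_b_mid in the frame of tray between -0.075 and 0.075 m and y of cart_b_mid in the frame of tray between -0.11 and 0.11 m and z of cart_b_mid in the frame of tray below 0.075 m and linear speed of cart_b below 0.03 m/s and contact force between cart_b and tray above 4.4 N) or (z of cart_b in the frame of cabinet below 0.017 m and x of cart_b in the frame of cabinet between -0.006 and 0.006 m and y of cart_b in the frame of cabinet between -0.16 and 0.16 m and value of joint cart_b_tab below 0.003 m and contact force between cart_b and cabinet below 4.4 N)) and ((x of cart_c_mid in the frame of tray between -0.075 and 0.075 m and y of cart_c_mid in the frame of tray between -0.11 and 0.11 m and z of cart_c_mid in the frame of tray below 0.075 m and linear speed of cart_c below 0.03 m/s and contact force between cart_c and tray above 4.4 N) or (z of cart_c in the frame of cabinet below 0.017 m and x of cart_c in the frame of cabinet between -0.006 and 0.006 m and y of cart_c in the frame of cabinet between -0.16 and 0.16 m and value of joint cart_c_tab below 0.003 m and contact force between cart_c and cabinet below 4.4 N)) and ((x of cart_d_mid in the frame of tray between -0.075 and 0.075 m and y of cart_d_mid in the frame of tray between -0.11 and 0.11 m and z of cart_d_mid in the frame of tray below 0.075 m and linear speed of cart_d below 0.03 m/s and contact force between cart_d and tray above 4.4 N) or (z of cart_d in the frame of cabinet below 0.017 m and x of cart_d in the frame of cabinet between -0.006 and 0.006 m and y of cart_d in the frame of cabinet between -0.16 and 0.16 m and value of joint cart_d_tab below 0.003 m and contact force between cart_d and cabinet below 4.4 N))), for 0.2 s.
At the end, for the whole second after the job is handed in: Each spent cartridge rests in the tray (its middle within 75 mm in x, 110 mm in y of the tray's centre, under 75 mm above its underside); each fresh one stands in a bay, at most 3 mm off the board, tab out to within 3 mm; the door is shut to within 12 mm (all of step 2 and value of joint door_pane below 0.012 m); the robot touches nothing.
It fails at once if a piece of stock in the left compartment is moved more than 4 cm (distance of any of reducer, spacer, gasket, cap, bolt_block from where it was at the start of the episode above 0.04 m).
It fails at once if the blank flange, the case or the spanner is moved more than 4 cm (distance of any of blank, case, wrench from where it was at the start of the episode above 0.04 m).
Of cart_a, cart_b, cart_c, cart_d only 3 to 4 are there at a start; the rules pass over those that are not, and their reading is None.
At some moment in a run one of tray may be knocked a few centimetres aside while the robot is not near it.
Once in a run the grip may slacken for a moment while it holds something.
It also fails if it takes over 208 s, if anything falls off the work surface, if the arm or the gripper's body presses on something with over 40 N, if the wrist force passes 120 N, or if a joint passes its speed limit or range.

## Robot

A 6-joint arm with a two-finger parallel gripper is mounted at the origin on the work surface. World frame = base frame: x ahead of the robot, y to its left, z up, the work surface at z = 0. Lengths are in m, angles in rad, forces in N, time in s.
With the tool pointing down it reaches from about 0.325 to 0.9 m from the base axis. Payload 3.5 kg.
Tool frame: the origin (TCP) lies midway between the tips of the shut fingers; the grasp point (between the pads) lies 19 mm behind it (hold_point_z is the distance from the TCP to the grasp point, in m); z points along the fingers, y is the direction in which the jaws open and shut (so a half turn about z gives the same grasp; the last joint's range is limited). The gripper opens to 85 mm and grips with 20 to 120 N. Pads are 22 mm wide; open, the fingers measure 114 mm over their backs; the gripper's body (76 mm by 85 mm) begins 54 mm behind the grasp point. The pads swing forward as they close: fully open they stand 13 mm farther back than shut.
Start: joints at [1.03, 0.276, -0.026, 1.268, 0, 1.467], TCP at [0.265, 0.566, 0.231] pointing down, gripper open.
Joint ranges: [-3.12, 3.12], [-0.85, 1.88], [-1.08, 1.24], [-1.95, 2.15], [-1.57, 1.53], [-3.14, 3.14]. Speed limits (rad/s): [2.57, 2.57, 3.14, 3.14, 3.14, 3.14].

## Interface

Orientations are given as [roll, pitch, yaw] about the fixed x, y, z axes, in that order (R = Rz(yaw) Ry(pitch) Rx(roll)).
In Python, from rig import * gives the robot as it stands.
- The arm moves only by the tool arm_command, never from a script. Its argument "steps" is one flat list of numbers, 4 for each row, row after row: the shift along the tool's x, y, z in m, then the turn about the tool's z in rad. A call has 1 to 20 rows; each row is the pose to reach, as a shift and turn from the pose commanded when the call began, along the tool's axes at that moment; what a row does not reach only later rows make up. A row lasts 1/8 s, in which the tool goes at most 62.5 mm and 10.7 degrees, less where a joint would pass 70% of its speed; a pose out of reach is approached as far as the arm can. A call with a gripper value outside its range is refused whole. "gripper" is the finger opening in m, from 0 to 0.0854, set as the call begins (left out, the last holds). The fingers move at their own pace and stop on an object; "grip_force" is the grip in N (left out, the last holds). Time passes only in rows, so rows that repeat a pose let the fingers close. It gives the time, the measured TCP pose, the force and the opening at its end, in the units of the state.
- observe(): the state, without advancing time (a new reading comes with each control period).
- grab_frame(name): name is "side" or "top"; returns a dict with "color" (480x640x3 uint8, blue, green, red), "fov_y" (degrees; the focal length in pixels is half the picture's height over the tangent of half this angle, whatever the lens; pixels are square), "cx", "cy" (the principal point, pixels), "R" (3x3) and "t" (3): a world point X has camera coordinates R X + t. Camera axes: x right, y down, z forward; pixel columns grow to the right and rows downward; lengths in m; the calibration is good to about 2 mm. A picture is of the moment at which its call begins. There is no depth.
- finish_job(): hands the job in, once; it reports no verdict.
The state is a dict: "time": time; "q": joint angles; "joint_velocities": joint speeds; "tau": joint torques, N m; "ee_pos": TCP position; "ee_rot": TCP orientation; "wrist_force": force on the tool from outside, world axes, zero at the start; "moment": the same for the moment, N m; "grip_width": opening from 0.0 (shut) to 1.0 (fully open).
Only numpy, scipy, OpenCV 4.12 (cv2) and the standard library are available. Lean on these libraries where they do the work, as an engineer would, in place of code of your own. Each camera call takes 0.05 s, during which the arm holds its last target. There are 200 camera calls.

## Working session

There is one attempt and no reset: what is moved stays moved. The work goes in short steps, Python scripts to look and compute and a tool call to move; the robot and the scene stay as the last step left them, time stands still between calls to the robot, and variables do not carry over. Pictures are saved under pics/ and viewed, about 12 in all and at most 16, crops included, and the job is handed in when it is done.

Besides the shell and the picture viewer there is one more tool, called by a JSON object that holds its "name" and its "arguments", one argument or row to a line. arm_command: Moves the arm, as the interface text tells. Its arguments: {"type":"object","properties":{"steps":{"type":"array","items":{"type":"number"}},"gripper":{"type":"number"},"grip_force":{"type":"number"}},"required":["steps"]}

```bash
mkdir -p pics; ls; python3 - <<'E'
from rig import *
import cv2
s=observe();print(s)
for n in("side","top"):
    f=grab_frame(n);cv2.imwrite(f"pics/{n}0.png",f["color"]);print(n,f["fov_y"],f["cx"],f["cy"],f["R"],f["t"])
E
```

```text
pics
{'time': 0.0, 'q': array([ 1.02958806e+00,  2.77159365e-01, -2.78953459e-02,  1.26798166e+00,
       -1.53878382e-05,  1.46737412e+00]), 'joint_velocities': array([ 1.00939644e-03,  3.94279404e-05, -1.68547890e-03,  4.97884645e-05,
       -1.27128028e-03,  1.10737677e-03]), 'tau': array([-3.34283231e-04, -4.45503402e+01,  2.95204800e+01,  1.63663802e-02,
       -1.67049502e-04,  9.66533435e-06]), 'ee_pos': array([0.26458259, 0.56537585, 0.2301365 ]), 'ee_rot': array([-3.13936299e+00, -2.15951585e-04,  2.70380638e+00]), 'wrist_force': array([ 0.13255856,  0.56946846, -0.06602791]), 'moment': array([0.03436573, 0.00025917, 0.02983706]), 'grip_width': 0.9967597117926498}
side 42.495650594927085 313.7235905940447 241.0701350139961 [[ 0.84999362  0.52635046 -0.02158785]
 [ 0.31506523 -0.5407812  -0.77992923]
 [-0.42219041  0.65613329 -0.62549529]] [-0.46704413 -0.05859101  1.99814747]
top 46.204947178390135 321.2052681946779 240.24886666462967 [[-0.01547907 -0.99986682  0.00517053]
 [-0.97717569  0.01403165 -0.21196881]
 [ 0.21186803 -0.00833359 -0.97726275]] [-1.16654110e-03  5.29270980e-01  1.24211768e+00]
```

View pics/top0.png

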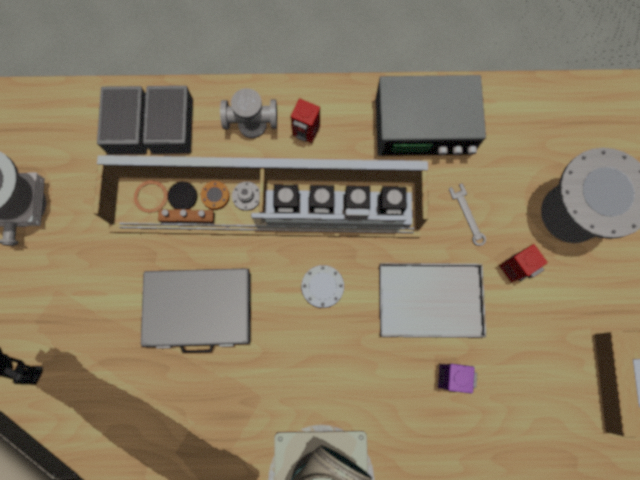

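View pics/side0.png

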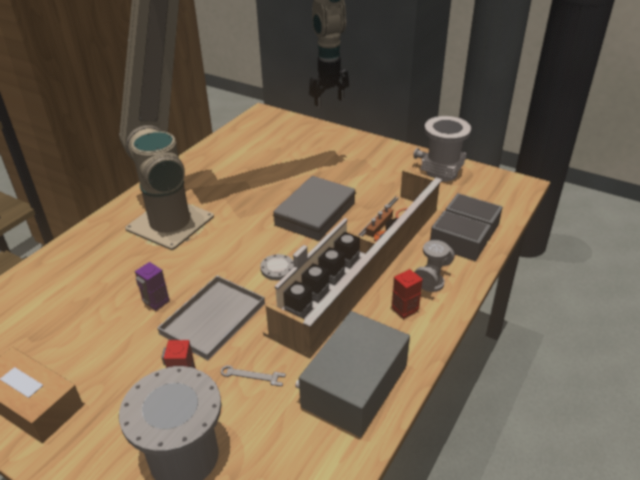

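```bash
cat > h.py <<'E'
from rig import *
import numpy as np, cv2
def ray(f,u,v):
    F=240/np.tan(np.radians(f["fov_y"]/2)); R=np.array(f["R"]);t=np.array(f["t"])
    return -R.T@t, R.T@np.array([(u-f["cx"])/F,(v-f["cy"])/F,1])
def on(f,u,v,z):
    c,d=ray(f,u,v); return c+d*(z-c[2])/d[2]
def proj(f,X):
    F=240/np.tan(np.radians(f["fov_y"]/2)); p=np.array(f["R"])@X+np.array(f["t"])
    return p[0]/p[2]*F+f["cx"],p[1]/p[2]*F+f["cy"]
def crop(f,x0,y0,w,h,k,name):
    cv2.imwrite(f"pics/{name}.png",cv2.resize(f["color"][y0:y0+h,x0:x0+w],None,fx=k,fy=k,interpolation=cv2.INTER_CUBIC))
E
python3 - <<'E'
from h import *
t=grab_frame("top");s=grab_frame("side")
crop(t,240,145,190,100,4,"tc");crop(s,260,170,190,180,4,"sc")
crop(s,260,200,160,145,4,"sc")
E
```

```text
(no output)
```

View pics/tc.png

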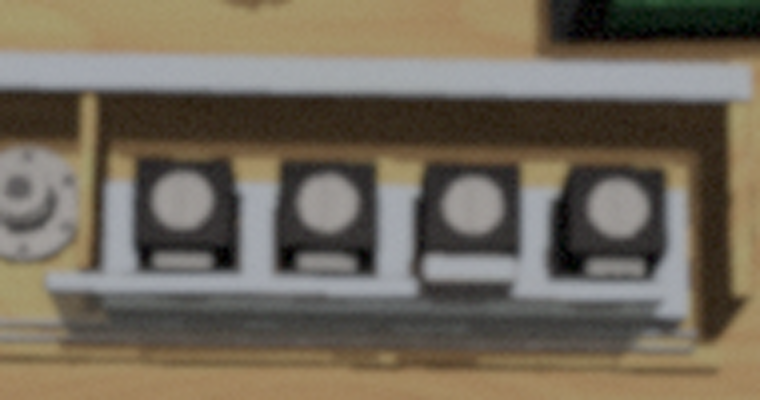

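View pics/sc.png

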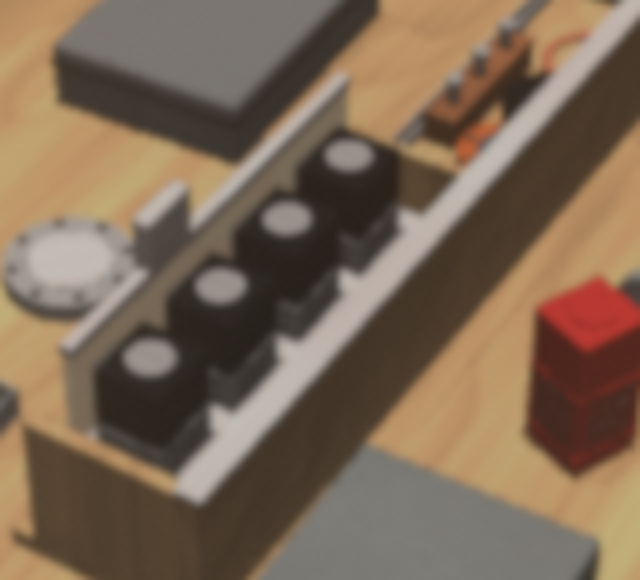

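```bash
python3 - <<'E'
from h import *
t=grab_frame("top");s=grab_frame("side")
print("discs")
P=[]
for u,v in [(182,200),(327,203),(472,205),(617,207)]:
    p=on(t,240+u/4,145+v/4,.134);P.append(p);print(p,proj(s,p))
for u,v in [(150,357),(220,286),(287,218),(349,156)]: print("side",on(s,260+u/4,200+v/4,.134))
P=np.array(P);d=P[0]-P[3];print("yaw",np.arctan2(-d[0],d[1]),np.hypot(*d[:2]),P.mean(0))
print("pull top",on(t,240+470/4,145+267/4,.182),"side",on(s,260+162/4,200+203/4,.182))
print("rail ends",on(t,240+47/4,145+283/4,.14),on(t,240+688/4,145+312/4,.14))
g=t["color"].astype(int)
# tray: region
roi=g[255:345,370:495];hsv=cv2.cvtColor(t["color"],cv2.COLOR_BGR2HSV)[255:345,370:495]
m=(hsv[...,1]<70).astype(np.uint8)
m=cv2.morphologyEx(m,cv2.MORPH_OPEN,np.ones((3,3)))
c=max(cv2.findContours(m,0,2)[0],key=cv2.contourArea);r=cv2.minAreaRect(c);b=cv2.boxPoints(r)+[370,255];print(b)
w=np.array([on(t,*x,.026) for x in b]);print(w,w.mean(0))
E
```

```text
discs
[0.61569849 0.06876654 0.134     ] (np.float64(346.2638917235401), np.float64(238.78064873531193))
[ 0.61286298 -0.0111634   0.134     ] (np.float64(330.61860749548083), np.float64(254.56134054458747))
[ 0.61060108 -0.0911186   0.134     ] (np.float64(314.15258983914856), np.float64(271.43487380631683))
[ 0.60833851 -0.17109791  0.134     ] (np.float64(296.5834071599146), np.float64(289.43887419711234))
side [ 0.60994452 -0.16935504  0.134     ]
side [ 0.61262654 -0.09022556  0.134     ]
side [ 0.61534148 -0.0094204   0.134     ]
side [0.61851673 0.06928636 0.134     ]
yaw -0.030674290549606353 0.23997733537747826 [ 0.61187526 -0.05115334  0.134     ]
pull top [ 0.56231066 -0.08532968  0.182     ] side [ 0.5674807  -0.08626569  0.182     ]
rail ends [0.5678666  0.14194587 0.14      ] [ 0.54666931 -0.20627766  0.14      ]
[[379. 263.]
 [486. 263.]
 [486. 337.]
 [379. 337.]]
[[ 0.47932158 -0.14401517  0.026     ]
 [ 0.47565842 -0.39532226  0.026     ]
 [ 0.3044706  -0.38201442  0.026     ]
 [ 0.30819912 -0.13763563  0.026     ]] [ 0.39191243 -0.26474687  0.026     ]
```

```bash
cat >> h.py <<'E'
C=np.array([.6130,-.0507]);YW=-.0307;PSI=np.pi/2+YW
from scipy.spatial.transform import Rotation as Ro
def cab(x,y,z): 
    c,s=np.cos(YW),np.sin(YW); return np.array([C[0]+c*x-s*y,C[1]+s*x+c*y,z])
def go(p,yaw=PSI):
    s=observe();R=Ro.from_euler("xyz",s["ee_rot"]).as_matrix()
    d=R.T@(np.array(p)-s["ee_pos"]); a=-(yaw-s["ee_rot"][2]); a=(a+np.pi)%(2*np.pi)-np.pi
    print("at",s["ee_pos"].round(4),"rot",s["ee_rot"].round(4),"F",s["wrist_force"].round(2),"w",round(s["grip_width"]*85.4,1),"t",s["time"],"-> shift",d.round(4),"turn",round(a,4))
E
python3 -c "
from h import *
print(cab(-.05,-.0365,0)); go([.563,-.086,.22])"
```

```text
[ 0.56190319 -0.08564804  0.        ]
at [0.2648 0.5658 0.2309] rot [-3.1408e+00 -1.0000e-04  2.7038e+00] F [ 0.15 -0.2   0.25] w 85.4 t 0.3 -> shift [-0.5464 -0.4639  0.0112] turn 1.1637
```

{"name": "arm_command", "arguments": {
  "steps": [-0.546,-0.464,0.011,1.164,-0.546,-0.464,0.011,1.164,-0.546,-0.464,0.011,1.164,-0.546,-0.464,0.011,1.164,-0.546,-0.464,0.011,1.164,-0.546,-0.464,0.011,1.164,-0.546,-0.464,0.011,1.164,-0.546,-0.464,0.011,1.164,-0.546,-0.464,0.011,1.164,-0.546,-0.464,0.011,1.164,-0.546,-0.464,0.011,1.164,-0.546,-0.464,0.011,1.164,-0.546,-0.464,0.011,1.164,-0.546,-0.464,0.011,1.164,-0.546,-0.464,0.011,1.164,-0.546,-0.464,0.011,1.164],
  "gripper": 0.05,
  "grip_force": 30
}}

```text
time: 2.3
ee_pos: [0.5624, -0.0846, 0.2205]
ee_rot: [-3.142, -0.0, 1.541]
wrist_force: [-0.2, 0.7, 0.7]
grip_width: 0.584
```

```bash
python3 -c "
from h import *
go([.563,-.086,.150])"
```

```text
at [ 0.5624 -0.0846  0.2205] rot [-3.1416e+00 -1.0000e-04  1.5413e+00] F [-0.2   0.75  0.67] w 49.9 t 2.3 -> shift [-0.0014  0.0007  0.0705] turn 0.0012
```

{"name": "arm_command", "arguments": {
  "steps": [-0.001,0.001,0.035,0,-0.001,0.001,0.07,0,-0.001,0.001,0.07,0]
}}

```text
time: 2.68
ee_pos: [0.5608, -0.0853, 0.1475]
ee_rot: [-3.135, -0.002, 1.541]
wrist_force: [-0.3, -0.2, 0.6]
grip_width: 0.588
```

{"name": "arm_command", "arguments": {
  "steps": [0,0,0,0,0,0,0,0,0,0,0,0,0,0,0,0],
  "gripper": 0.0
}}

```text
time: 3.18
ee_pos: [0.5624, -0.0868, 0.1523]
ee_rot: [-3.14, 0.001, 1.54]
wrist_force: [-7.4, 1.0, 5.8]
grip_width: 0.16
```

```bash
python3 -c "
from h import *
s=observe();p=s['ee_pos'];d=cab(0,.337,0)-cab(0,0,0);go(p+d);t=grab_frame('top');crop(t,240,145,190,100,4,'tc2')"
```

```text
at [ 0.5624 -0.0868  0.1523] rot [-3.1396e+00  9.0000e-04  1.5396e+00] F [-7.43  1.    5.8 ] w 13.6 t 3.175 -> shift [ 3.37e-01 -2.00e-04 -3.00e-04] turn -0.0005
```

View pics/tc2.png

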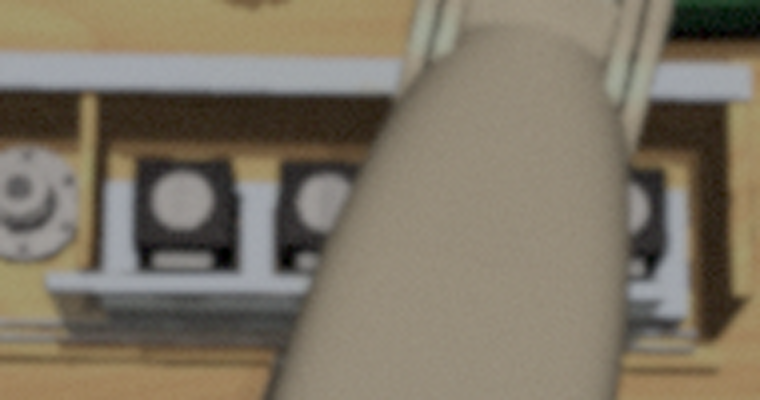

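{"name": "arm_command", "arguments": {
  "steps": [0.01,-0.001,0,0,0.03,-0.001,0,0,0.06,-0.001,0,0,0.09,-0.001,0,0,0.12,-0.001,0,0,0.15,-0.001,0,0,0.18,-0.001,0,0,0.21,-0.001,0,0,0.24,-0.001,0,0,0.27,-0.001,0,0,0.3,-0.001,0,0,0.32,-0.001,0,0,0.33,-0.001,0,0,0.337,-0.001,0,0,0.337,-0.001,0,0,0.337,-0.001,0,0]
}}

```text
time: 5.22
ee_pos: [0.5726, 0.2341, 0.1508]
ee_rot: [3.141, 0.036, 1.532]
wrist_force: [-2.0, -41.2, 9.4]
grip_width: 0.156
```

```bash
python3 -c "
from h import *
s=observe();p=s['ee_pos'];go(p);print((p-cab(-.05,-.0365,0)).round(4))"
```

```text
at [0.5726 0.2341 0.1508] rot [3.1411 0.0355 1.5325] F [ -1.99 -41.21   9.39] w 13.3 t 5.225 -> shift [0. 0. 0.] turn -0.0076
[0.0107 0.3198 0.1508]
```

{"name": "arm_command", "arguments": {
  "steps": [-0.005,0,0,0,-0.012,0,0,0,-0.012,0,0,0]
}}

```text
time: 5.6
ee_pos: [0.5726, 0.2349, 0.1508]
ee_rot: [3.142, 0.006, 1.538]
wrist_force: [-2.1, -8.9, 2.8]
grip_width: 0.159
```

{"name": "arm_command", "arguments": {
  "steps": [0,0,0,0,0,0,0,0,0,0,-0.05,0,0,0,-0.1,0,-0.06,-0.03,-0.1,0,-0.12,-0.06,-0.1,0,-0.14,-0.08,-0.1,0],
  "gripper": 0.05
}}

```text
time: 6.48
ee_pos: [0.488, 0.0996, 0.251]
ee_rot: [3.14, -0.001, 1.539]
wrist_force: [-0.7, -0.8, 1.1]
grip_width: 0.588
```

```bash
python3 -c "
from h import *
go(cab(-.003,-.12,.2))
t=grab_frame('top');crop(t,90,145,340,110,2.35,'tc3')"
```

```text
at [0.488  0.0996 0.251 ] rot [ 3.1397e+00 -6.0000e-04  1.5392e+00] F [-0.66 -0.83  1.14] w 50.2 t 6.475 -> shift [-0.2663  0.1267  0.0511] turn -0.0009
```

View pics/tc3.png

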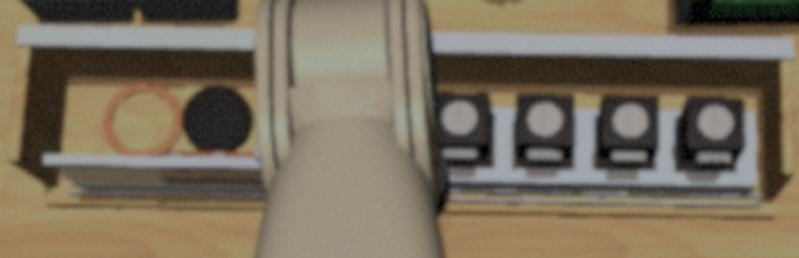

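```bash
python3 -c "
from h import *
t=grab_frame('top')
a=on(t,108.1,212.2,.14);b=on(t,251.75,215.75,.14);print(a,b,a-b)
# end edge col
g=cv2.cvtColor(t['color'],cv2.COLOR_BGR2GRAY)
print(g[208:217,100:118])"
```

```text
[0.58026145 0.45443807 0.14      ] [0.5678666  0.14194587 0.14      ] [0.01239485 0.31249219 0.        ]
[[ 43  42  42  38  38  39  38  46  49  45  49  48  44  48  47  75 110 136]
 [ 45  39  41  43  43  43  36  48  61  72  75  70  75  74  75  92 119 140]
 [ 40  47  40  48  41  45  43  57  88 108 117 120 119 119 122 128 139 149]
 [ 43  39  41  40  35  41  46  72 112 139 151 151 152 151 151 154 157 160]
 [ 42  35  40  41  44  46  51  79 121 153 161 163 164 161 162 164 161 163]
 [ 39  38  37  45  37  36  49  74 119 148 159 159 159 160 160 161 159 161]
 [ 40  41  43  39  41  41  44  67 101 131 138 140 140 140 140 140 142 143]
 [ 44  40  38  37  43  34  43  54  72  86  96  99  98 100 102 103 104 106]
 [ 60  46  37  40  40  38  39  43  43  53  56  58  58  60  69  75  86  89]]
```

```bash
python3 -c "
from h import *
s=grab_frame('side');crop(s,240,140,230,200,3,'sc3')
print(proj(s,cab(-.05,-.0365+.335,.182)),proj(s,cab(-.05,-.0365+.32,.182)))"
```

```text
(np.float64(363.80087698708377), np.float64(188.09613814412683)) (np.float64(361.22403658346605), np.float64(190.54747081161244))
```

View pics/sc3.png

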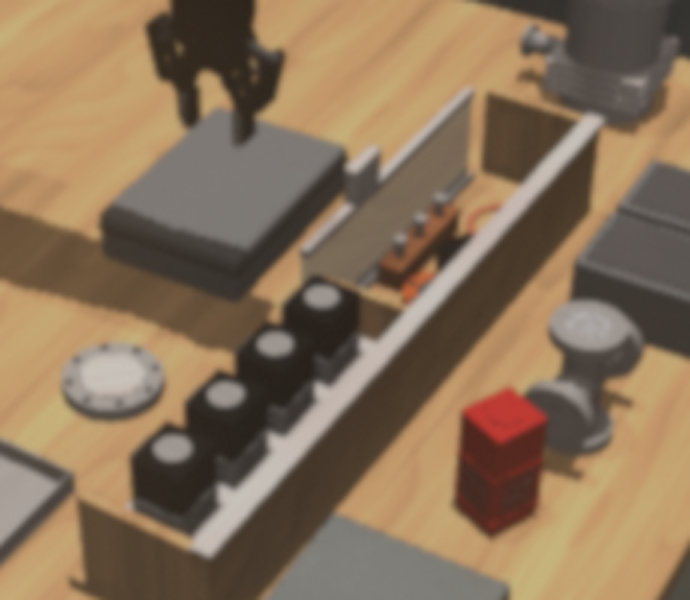

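```bash
python3 -c "
from h import *
go([.5715,.185,.155])"
```

```text
at [0.4882 0.1004 0.251 ] rot [ 3.1399e+00 -1.0000e-03  1.5384e+00] F [ 0.6   0.35 -0.24] w 49.8 t 6.625 -> shift [0.0872 0.0804 0.0962] turn -0.0017
```

{"name": "arm_command", "arguments": {
  "steps": [0.05,0.04,0.0,0,0.087,0.08,0.02,0,0.087,0.08,0.07,0,0.087,0.08,0.096,0,0.095,0.08,0.096,0,0.1,0.08,0.096,0,0.105,0.08,0.096,0,0.11,0.08,0.096,0,0.115,0.08,0.096,0,0.12,0.08,0.096,0,0.12,0.08,0.096,0],
  "gripper": 0.0
}}

```text
time: 8.0
ee_pos: [0.5686, 0.1896, 0.1507]
ee_rot: [-3.135, 0.067, 1.525]
wrist_force: [-1.6, -74.5, -1.8]
grip_width: 0.001
```

{"name": "arm_command", "arguments": {
  "steps": [0.005,0,0,0,0.01,0,0,0,0.01,0,0,0,0.01,0,0,0]
}}

```text
time: 8.5
ee_pos: [0.5686, 0.1892, 0.151]
ee_rot: [-3.137, 0.093, 1.522]
wrist_force: [-4.6, -90.0, 3.2]
grip_width: -0.001
```

{"name": "arm_command", "arguments": {
  "steps": [-0.03,0,0,0,-0.05,0,0,0,-0.06,0,-0.04,0,-0.06,0,-0.08,0,-0.06,0,-0.08,0]
}}

```text
time: 9.12
ee_pos: [0.5749, 0.1707, 0.2407]
ee_rot: [3.13, -0.004, 1.542]
wrist_force: [0.4, 0.5, 0.1]
grip_width: 0.003
```

```bash
python3 -c "
from h import *
go(cab(-.002,-.12,.19))"
```

```text
at [0.5749 0.1707 0.2407] rot [ 3.1296 -0.0039  1.5417] F [0.41 0.48 0.06] w 0.2 t 9.125 -> shift [-0.3403  0.0417  0.0499] turn 0.0016
```

{"name": "arm_command", "arguments": {
  "steps": [-0.34,0.042,0.02,0.0016,-0.34,0.042,0.02,0.0016,-0.34,0.042,0.02,0.0016,-0.34,0.042,0.03,0.0016,-0.34,0.042,0.04,0.0016,-0.34,0.042,0.05,0.0016,-0.34,0.042,0.05,0.0016,-0.34,0.042,0.05,0.0016,-0.34,0.042,0.05,0.0016,-0.34,0.042,0.05,0.0016],
  "gripper": 0.076,
  "grip_force": 50
}}

```text
time: 10.38
ee_pos: [0.6026, -0.1717, 0.1851]
ee_rot: [3.14, 0.0, 1.54]
wrist_force: [-0.2, 0.0, -0.2]
grip_width: 0.891
```

```bash
python3 -c "
from h import *
go(cab(-.002,-.12,.082))
t=grab_frame('top')
for v in (165,167,169): print(on(t,300,v,.122))
s=grab_frame('side');crop(s,230,200,130,150,4,'sc4')"
```

```text
at [ 0.6026 -0.1717  0.1851] rot [3.1404e+00 2.0000e-04 1.5400e+00] F [-0.19  0.04 -0.18] w 76.1 t 10.375 -> shift [0.0013 0.0046 0.1031] turn -0.0
[0.6893393  0.03661524 0.122     ]
[0.68459052 0.03665082 0.122     ]
[0.67984927 0.03668634 0.122     ]
```

View pics/sc4.png

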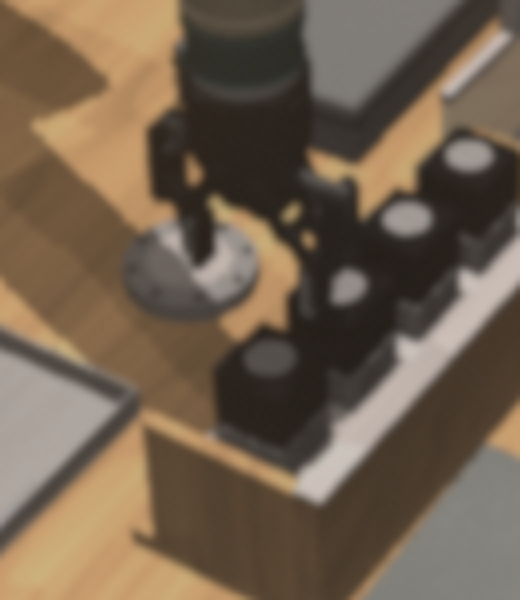

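{"name": "arm_command", "arguments": {
  "steps": [0.001,0.0046,0.01,0,0.001,0.0046,0.03,0,0.001,0.0046,0.05,0,0.001,0.0046,0.07,0,0.001,0.0046,0.09,0,0.001,0.0046,0.103,0,0.001,0.0046,0.103,0,0.001,0.0046,0.103,0]
}}

```text
time: 11.48
ee_pos: [0.6073, -0.1723, 0.0819]
ee_rot: [3.141, 0.0, 1.538]
wrist_force: [0.4, -0.5, -0.6]
grip_width: 0.891
```

```bash
python3 -c "
from h import *
go(cab(-.002,-.12,.082))"
```

```text
at [ 0.6073 -0.1723  0.0819] rot [3.1405e+00 4.0000e-04 1.5382e+00] F [ 0.4  -0.45 -0.65] w 76.1 t 11.475 -> shift [ 0.0017 -0.     -0.0001] turn -0.0019
```

{"name": "arm_command", "arguments": {
  "steps": [0,0,0,0,0,0,0,0,0,0,0,0,0,0,0,0,0,0,0,0],
  "gripper": 0.045
}}

```text
time: 12.1
ee_pos: [0.6082, -0.1726, 0.0827]
ee_rot: [3.138, 0.001, 1.538]
wrist_force: [1.1, -0.1, 5.9]
grip_width: 0.599
```

```bash
python3 -c "
from h import *
go(cab(-.0005,-.12,.15))"
```

```text
at [ 0.6082 -0.1726  0.0827] rot [3.1384e+00 1.0000e-03 1.5382e+00] F [ 1.11 -0.12  5.87] w 51.1 t 12.1 -> shift [ 0.0019  0.0008 -0.0673] turn -0.0019
```

{"name": "arm_command", "arguments": {
  "steps": [0,0,-0.005,0,0,0,-0.015,0,0,0,-0.03,0,0,0,-0.045,0,0,0,-0.06,0,0,0,-0.07,0,0,0,-0.075,0,0,0,-0.075,0,0,0,-0.075,0,0,0,-0.075,0,0,0,-0.075,0]
}}

```text
time: 13.48
ee_pos: [0.6064, -0.172, 0.1558]
ee_rot: [-3.141, -0.0, 1.538]
wrist_force: [-0.7, 0.3, -5.6]
grip_width: 0.602
```

```bash
python3 -c "
from h import *
go(cab(-.0005,-.12,.0827))
F=[]
for i in range(8): grab_frame('top');F.append(observe()['wrist_force'][2])
print(np.mean(F),np.std(F))"
```

```text
at [ 0.6064 -0.172   0.1558] rot [-3.1408e+00 -3.0000e-04  1.5382e+00] F [-0.73  0.28 -5.57] w 51.4 t 13.475 -> shift [0.0014 0.0024 0.0731] turn -0.0019
-5.814926713651092 0.20794837754276804
```

```bash
cat >> h.py <<'E'
def tray():
    for n in("side","top"):
        f=grab_frame(n);hsv=cv2.cvtColor(f["color"],cv2.COLOR_BGR2HSV)
        q=np.array([proj(f,np.array([.392+a,-.263+b,.003])) for a in(-.16,.16) for b in(-.2,.2)]).astype(int)
        (x0,y0),(x1,y1)=q.min(0).clip(0),q.max(0)
        m=((hsv[...,1]<45)&(hsv[...,2]>100)).astype(np.uint8)[y0:y1,x0:x1]
        cs=cv2.findContours(cv2.morphologyEx(m,cv2.MORPH_OPEN,np.ones((3,3))),0,2)[0]
        c=max(cs,key=cv2.contourArea);w=np.array([on(f,u+x0,v+y0,.003)[:2] for u,v in c[:,0].astype(float)]).astype(np.float32)
        (cc,sz,an)=cv2.minAreaRect(w);print(n,"tray inner",np.round(cc,4),np.round(sz,4),round(an,1))
E
python3 -c "
from h import *
tray();go([.47,-.18,.15])"
```

```text
side tray inner [ 0.3822 -0.257 ] [0.2303 0.165 ] 88.7
top tray inner [ 0.3938 -0.3007] [0.1605 0.1697] 89.1
at [ 0.6067 -0.1721  0.1564] rot [3.1415e+00 1.0000e-04 1.5382e+00] F [-0.25 -0.53 -5.19] w 51.7 t 13.975 -> shift [-0.0123 -0.1364  0.0064] turn -0.0019
```

```bash
python3 -c "
from h import *
go([.388,-.334,.13])"
```

```text
at [ 0.6067 -0.1721  0.1564] rot [3.1415e+00 1.0000e-04 1.5382e+00] F [-0.25 -0.53 -5.19] w 51.7 t 13.975 -> shift [-0.1689 -0.2133  0.0264] turn -0.0019
```

{"name": "arm_command", "arguments": {
  "steps": [0,-0.03,0,0,0,-0.07,0,0,-0.01,-0.11,0,0,-0.03,-0.14,0,0,-0.07,-0.17,0,0,-0.11,-0.2,0,0,-0.15,-0.213,0.01,0,-0.169,-0.213,0.02,0,-0.169,-0.213,0.026,0,-0.169,-0.213,0.026,0,-0.169,-0.213,0.026,0,-0.169,-0.213,0.026,0]
}}

```text
time: 15.48
ee_pos: [0.3888, -0.3334, 0.1307]
ee_rot: [3.141, 0.0, 1.54]
wrist_force: [0.6, 1.3, -5.9]
grip_width: 0.601
```

```bash
python3 -c "
from h import *
go([.388,-.334,.073]);tray()"
```

```text
at [ 0.3888 -0.3334  0.1307] rot [3.1412e+00 3.0000e-04 1.5396e+00] F [ 0.61  1.3  -5.93] w 51.3 t 15.475 -> shift [-0.0006 -0.0009  0.0577] turn -0.0005
side tray inner [ 0.3873 -0.257 ] [0.2288 0.1537] 89.0
top tray inner [ 0.3945 -0.2604] [0.2315 0.1695] 89.2
```

{"name": "arm_command", "arguments": {
  "steps": [0,-0.001,0.02,0,0,-0.001,0.04,0,0,-0.001,0.05,0,0,-0.001,0.055,0,0,-0.001,0.058,0,0,-0.001,0.058,0,0,-0.001,0.058,0]
}}

```text
time: 16.45
ee_pos: [0.3876, -0.3344, 0.0729]
ee_rot: [3.141, 0.001, 1.538]
wrist_force: [-0.2, 0.7, -5.6]
grip_width: 0.606
```

{"name": "arm_command", "arguments": {
  "steps": [0,0,0,0,0,0,0,0,0,0,0,0,0,0,0,0],
  "gripper": 0.076
}}

```text
time: 16.95
ee_pos: [0.3877, -0.3345, 0.0729]
ee_rot: [3.141, 0.001, 1.538]
wrist_force: [0.2, 0.1, 0.3]
grip_width: 0.893
```

{"name": "arm_command", "arguments": {
  "steps": [0,0,-0.03,0,0,0,-0.06,0,0,0,-0.09,0,0,0,-0.12,0,0,0,-0.12,0]
}}

```text
time: 17.58
ee_pos: [0.3889, -0.3358, 0.1952]
ee_rot: [3.137, 0.005, 1.538]
wrist_force: [-0.2, 0.3, 0.2]
grip_width: 0.892
```

```bash
python3 -c "
from h import *
go(cab(-.002,-.04,.19))"
```

```text
at [ 0.3889 -0.3358  0.1952] rot [3.1372 0.0046 1.5382] F [-0.22  0.31  0.17] w 76.1 t 17.575 -> shift [0.2522 0.2127 0.005 ] turn -0.0019
```

{"name": "arm_command", "arguments": {
  "steps": [0.05,0.042,0,0,0.1,0.084,0,0,0.15,0.126,0,0,0.2,0.168,0,0,0.24,0.2,0.005,0,0.252,0.213,0.005,0,0.252,0.213,0.005,0,0.252,0.213,0.005,0]
}}

```text
time: 18.58
ee_pos: [0.6072, -0.0901, 0.1868]
ee_rot: [-3.14, 0.0, 1.537]
wrist_force: [0.0, -0.4, -0.0]
grip_width: 0.888
```

```bash
python3 -c "
from h import *
go(cab(-.002,-.04,.082))
t=grab_frame('top');s=grab_frame('side')
a=np.hstack([t['color'][150:350,280:500],s['color'][200:400,150:370]]);cv2.imwrite('pics/c5.png',cv2.resize(a,None,fx=1.8,fy=1.8,interpolation=2))"
```

```text
at [ 0.6072 -0.0901  0.1868] rot [-3.1399e+00  2.0000e-04  1.5368e+00] F [ 0.01 -0.42 -0.04] w 75.9 t 18.575 -> shift [-0.0004  0.0028  0.1048] turn -0.0033
```

View pics/c5.png

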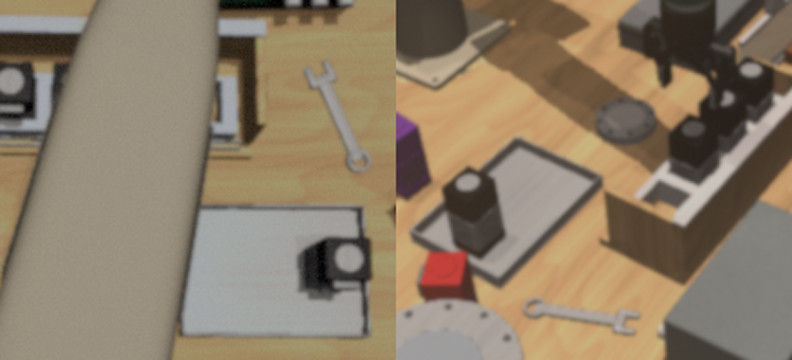

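{"name": "arm_command", "arguments": {
  "steps": [0,0.003,0.01,-0.003,0,0.003,0.03,-0.003,0,0.003,0.055,-0.003,0,0.003,0.08,-0.003,0,0.003,0.1,-0.003,0,0.003,0.105,-0.003,0,0.003,0.105,-0.003]
}}

```text
time: 19.55
ee_pos: [0.6112, -0.0895, 0.0821]
ee_rot: [-3.141, -0.0, 1.541]
wrist_force: [0.9, -1.0, -0.2]
grip_width: 0.889
```

{"name": "arm_command", "arguments": {
  "steps": [0,0,0,0,0,0,0,0,0,0,0,0,0,0,0,0,0,0,0,0],
  "gripper": 0.045
}}

```text
time: 20.18
ee_pos: [0.611, -0.0895, 0.0835]
ee_rot: [-3.141, 0.001, 1.541]
wrist_force: [-5.3, -0.3, 5.7]
grip_width: 0.602
```

{"name": "arm_command", "arguments": {
  "steps": [0,0,-0.005,0,0,0,-0.015,0,0,0,-0.03,0,0,0,-0.045,0,0,0,-0.06,0,0,0,-0.07,0,0,0,-0.075,0,0,0,-0.075,0,0,0,-0.075,0,0,0,-0.075,0,0,0,-0.075,0]
}}

```text
time: 21.55
ee_pos: [0.6111, -0.0891, 0.1568]
ee_rot: [-3.141, -0.0, 1.541]
wrist_force: [0.6, 1.3, -5.1]
grip_width: 0.603
```

```bash
cat >> h.py <<'E'
def weigh():
    F=[]
    for i in range(6): grab_frame('top');F.append(observe()['wrist_force'][2])
    print("Fz",np.mean(F),np.std(F))
E
python3 -c "
from h import *
go(cab(-.0005,-.04,.0827));go([.388,-.259,.13]);weigh()"
```

```text
at [ 0.6111 -0.0891  0.1568] rot [-3.1408e+00 -2.0000e-04  1.5412e+00] F [ 0.6   1.27 -5.07] w 51.5 t 21.55 -> shift [-0.0015  0.0002  0.0741] turn 0.0011
at [ 0.6111 -0.0891  0.1568] rot [-3.1408e+00 -2.0000e-04  1.5412e+00] F [ 0.6   1.27 -5.07] w 51.5 t 21.55 -> shift [-0.1764 -0.218   0.027 ] turn 0.0011
Fz -6.028025957173131 0.7738320309350387
```

{"name": "arm_command", "arguments": {
  "steps": [0,-0.03,0,0,0,-0.07,0,0,-0.01,-0.11,0,0,-0.03,-0.15,0,0,-0.07,-0.18,0,0,-0.11,-0.205,0,0,-0.15,-0.218,0.01,0,-0.17,-0.218,0.02,0,-0.176,-0.218,0.027,0,-0.176,-0.218,0.027,0,-0.176,-0.218,0.027,0,-0.176,-0.218,0.027,0]
}}

```text
time: 23.35
ee_pos: [0.3887, -0.2579, 0.1306]
ee_rot: [3.141, -0.0, 1.543]
wrist_force: [-0.7, -0.3, -6.7]
grip_width: 0.604
```

```bash
python3 -c "
from h import *
go([.388,-.258,.073]);tray()"
```

```text
at [ 0.3887 -0.2579  0.1306] rot [ 3.1413 -0.      1.5427] F [-0.71 -0.25 -6.68] w 51.6 t 23.35 -> shift [-0.0001 -0.0007  0.0576] turn 0.0026
side tray inner [ 0.4483 -0.4713] [0.2158 0.0818] 30.8
top tray inner [ 0.4112 -0.2167] [0.1428 0.1373] 89.2
```

{"name": "arm_command", "arguments": {
  "steps": [0,-0.001,0.02,0,0,-0.001,0.04,0,0,-0.001,0.05,0,0,-0.001,0.055,0,0,-0.001,0.058,0,0,-0.001,0.058,0,0,-0.001,0.058,0]
}}

```text
time: 24.32
ee_pos: [0.3876, -0.2589, 0.0728]
ee_rot: [3.141, 0.001, 1.541]
wrist_force: [0.5, 0.3, -6.3]
grip_width: 0.606
```

{"name": "arm_command", "arguments": {
  "steps": [0,0,0,0,0,0,0,0,0,0,0,0,0,0,0,0],
  "gripper": 0.076
}}

```text
time: 24.82
ee_pos: [0.3877, -0.259, 0.0728]
ee_rot: [3.141, 0.001, 1.541]
wrist_force: [0.4, 0.4, 0.1]
grip_width: 0.885
```

{"name": "arm_command", "arguments": {
  "steps": [0,0,-0.03,0,0,0,-0.06,0,0,0,-0.09,0,0,0,-0.12,0,0,0,-0.12,0]
}}

```text
time: 25.45
ee_pos: [0.3891, -0.2602, 0.1951]
ee_rot: [3.137, 0.004, 1.541]
wrist_force: [0.2, 0.5, 0.0]
grip_width: 0.891
```

```bash
python3 -c "
from h import *
go(cab(-.002,.04,.19))"
```

```text
at [ 0.3891 -0.2602  0.1951] rot [3.1368 0.004  1.5412] F [0.21 0.47 0.03] w 76.1 t 25.45 -> shift [0.256  0.2157 0.0051] turn 0.0011
```

{"name": "arm_command", "arguments": {
  "steps": [0.05,0.042,0,0,0.1,0.084,0,0,0.15,0.126,0,0,0.2,0.168,0,0,0.24,0.2,0.005,0,0.256,0.217,0.005,0,0.256,0.217,0.005,0,0.256,0.217,0.005,0,0.256,0.217,0.005,0]
}}

```text
time: 26.58
ee_pos: [0.6108, -0.0101, 0.187]
ee_rot: [-3.141, 0.0, 1.54]
wrist_force: [0.3, -0.0, -0.5]
grip_width: 0.891
```

```bash
python3 -c "
from h import *
go(cab(-.002,.04,.082))"
```

```text
at [ 0.6108 -0.0101  0.187 ] rot [-3.1406e+00  1.0000e-04  1.5398e+00] F [ 0.28 -0.04 -0.48] w 76.1 t 26.575 -> shift [-0.0005  0.0016  0.105 ] turn -0.0003
```

{"name": "arm_command", "arguments": {
  "steps": [0,0.002,0.01,0,0,0.002,0.03,0,0,0.002,0.055,0,0,0.002,0.08,0,0,0.002,0.1,0,0,0.002,0.105,0,0,0.002,0.105,0]
}}

```text
time: 27.45
ee_pos: [0.6135, -0.0095, 0.0822]
ee_rot: [-3.141, -0.0, 1.541]
wrist_force: [0.2, -1.0, -0.5]
grip_width: 0.885
```

{"name": "arm_command", "arguments": {
  "steps": [0,0,0,0,0,0,0,0,0,0,0,0,0,0,0,0,0,0,0,0],
  "gripper": 0.045
}}

```text
time: 28.08
ee_pos: [0.614, -0.0094, 0.0835]
ee_rot: [3.141, 0.0, 1.541]
wrist_force: [-4.6, -0.7, 7.4]
grip_width: 0.599
```

{"name": "arm_command", "arguments": {
  "steps": [0,0,-0.005,0,0,0,-0.015,0,0,0,-0.03,0,0,0,-0.045,0,0,0,-0.06,0,0,0,-0.07,0,0,0,-0.075,0,0,0,-0.075,0,0,0,-0.075,0,0,0,-0.075,0,0,0,-0.075,0]
}}

```text
time: 29.45
ee_pos: [0.6135, -0.0092, 0.1569]
ee_rot: [-3.141, -0.0, 1.541]
wrist_force: [0.5, 0.9, -4.8]
grip_width: 0.601
```

```bash
python3 -c "
from h import *
go(cab(-.0005,.04,.0827));go([.388,-.184,.13]);weigh()"
```

```text
at [ 0.6135 -0.0092  0.1569] rot [-3.1408 -0.      1.5412] F [ 0.5   0.91 -4.81] w 51.3 t 29.45 -> shift [-0.0015  0.0003  0.0742] turn 0.0011
at [ 0.6135 -0.0092  0.1569] rot [-3.1408 -0.      1.5412] F [ 0.5   0.91 -4.81] w 51.3 t 29.45 -> shift [-0.1814 -0.2202  0.027 ] turn 0.0011
Fz -3.3608606596585755 0.2227909451153657
```

{"name": "arm_command", "arguments": {
  "steps": [0,0,0.02,0,0,0,0.035,0,0,0,0.05,0,0,0,0.06,0,0,0,0.068,0,0,0,0.073,0,0,0,0.074,0,0,0,0.074,0]
}}

```text
time: 30.75
ee_pos: [0.6141, -0.0093, 0.0837]
ee_rot: [3.141, 0.0, 1.541]
wrist_force: [-0.2, -0.4, -3.0]
grip_width: 0.606
```

{"name": "arm_command", "arguments": {
  "steps": [0,0,0,0,0,0,0,0,0,0,0,0,0,0,0,0],
  "gripper": 0.076
}}

```text
time: 31.25
ee_pos: [0.6143, -0.0093, 0.0838]
ee_rot: [3.14, 0.0, 1.541]
wrist_force: [-0.1, -0.0, -0.1]
grip_width: 0.886
```

```bash
python3 -c "
from h import *
go(cab(-.002,.12,.19))"
```

```text
at [ 0.6143 -0.0093  0.0838] rot [3.1404e+00 1.0000e-04 1.5412e+00] F [-0.07 -0.01 -0.1 ] w 75.7 t 31.25 -> shift [ 0.0786 -0.0019 -0.1062] turn 0.0011
```

{"name": "arm_command", "arguments": {
  "steps": [0,0,-0.03,0,0,0,-0.06,0,0,0,-0.09,0,0.01,0,-0.106,0,0.04,-0.002,-0.106,0,0.07,-0.002,-0.106,0,0.079,-0.002,-0.106,0,0.079,-0.002,-0.106,0,0.079,-0.002,-0.106,0]
}}

```text
time: 32.38
ee_pos: [0.614, 0.0692, 0.189]
ee_rot: [-3.141, 0.0, 1.541]
wrist_force: [1.0, -0.1, 0.5]
grip_width: 0.887
```

```bash
python3 -c "
from h import *
go(cab(-.002,.12,.082))"
```

```text
at [0.614  0.0692 0.189 ] rot [-3.1411e+00  4.0000e-04  1.5406e+00] F [ 0.97 -0.09  0.49] w 75.8 t 32.375 -> shift [0.0002 0.0007 0.107 ] turn 0.0005
```

{"name": "arm_command", "arguments": {
  "steps": [0,0.001,0.01,0,0,0.001,0.03,0,0,0.001,0.055,0,0,0.001,0.08,0,0,0.001,0.1,0,0,0.001,0.107,0,0,0.001,0.107,0]
}}

```text
time: 33.25
ee_pos: [0.6147, 0.0694, 0.0817]
ee_rot: [-3.14, 0.0, 1.541]
wrist_force: [0.4, 0.2, -0.1]
grip_width: 0.887
```

{"name": "arm_command", "arguments": {
  "steps": [0,0,0,0,0,0,0,0,0,0,0,0,0,0,0,0,0,0,0,0],
  "gripper": 0.045
}}

```text
time: 33.88
ee_pos: [0.6161, 0.0697, 0.0835]
ee_rot: [3.139, 0.0, 1.541]
wrist_force: [-0.6, -0.7, 5.1]
grip_width: 0.6
```

{"name": "arm_command", "arguments": {
  "steps": [0,0,-0.005,0,0,0,-0.015,0,0,0,-0.03,0,0,0,-0.045,0,0,0,-0.06,0,0,0,-0.07,0,0,0,-0.075,0,0,0,-0.075,0,0,0,-0.075,0,0,0,-0.075,0,0,0,-0.075,0]
}}

```text
time: 35.25
ee_pos: [0.6148, 0.0697, 0.1568]
ee_rot: [-3.141, 0.0, 1.541]
wrist_force: [-0.1, -0.4, -3.1]
grip_width: 0.599
```

```bash
python3 -c "
from h import *
go(cab(-.0005,.12,.0825));go([.388,-.184,.13]);weigh()"
```

```text
at [0.6148 0.0697 0.1568] rot [-3.1407  0.      1.5411] F [-0.14 -0.41 -3.07] w 51.2 t 35.25 -> shift [-0.0004  0.0014  0.0743] turn 0.001
at [0.6148 0.0697 0.1568] rot [-3.1407  0.      1.5411] F [-0.14 -0.41 -3.07] w 51.2 t 35.25 -> shift [-0.2604 -0.2192  0.027 ] turn 0.001
Fz -2.9915184605628617 0.20882517234718903
```

{"name": "arm_command", "arguments": {
  "steps": [0,0.001,0.02,0,0,0.001,0.035,0,0,0.001,0.05,0,0,0.001,0.06,0,0,0.001,0.068,0,0,0.001,0.073,0,0,0.001,0.075,0,0,0.001,0.075,0]
}}

```text
time: 36.55
ee_pos: [0.6165, 0.0697, 0.0835]
ee_rot: [3.141, -0.0, 1.541]
wrist_force: [-2.6, 0.2, 3.0]
grip_width: 0.609
```

{"name": "arm_command", "arguments": {
  "steps": [0,0,0,0,0,0,0,0,0,0,0,0,0,0,0,0],
  "gripper": 0.076
}}

```text
time: 37.05
ee_pos: [0.6166, 0.0697, 0.0826]
ee_rot: [3.141, -0.0, 1.541]
wrist_force: [0.1, 0.6, -0.4]
grip_width: 0.888
```

{"name": "arm_command", "arguments": {
  "steps": [0,0,-0.03,0,0,0,-0.06,0,0,0,-0.09,0,0,-0.03,-0.12,0,0.03,-0.08,-0.14,0,0.06,-0.14,-0.14,0,0.09,-0.17,-0.14,0,0.12,-0.2,-0.14,0,0.12,-0.2,-0.14,0]
}}

```text
time: 38.17
ee_pos: [0.4178, 0.1969, 0.2224]
ee_rot: [-3.141, -0.0, 1.545]
wrist_force: [1.4, -0.2, -0.1]
grip_width: 0.89
```

```bash
python3 -c "
from h import *
go(cab(-.05,.4,.25))
tray()
t=grab_frame('top');s=grab_frame('side')
a=np.hstack([t['color'][150:350,250:500],s['color'][190:390,150:400]]);cv2.imwrite('pics/c6.png',cv2.resize(a,None,fx=1.6,fy=1.6,interpolation=2))
for u in (.04,.12): print([np.round(proj(c,cab(0,u,.134)),1) for c in(t,s)])"
```

```text
at [0.4178 0.1969 0.2224] rot [-3.1415e+00 -3.0000e-04  1.5450e+00] F [ 1.45 -0.23 -0.07] w 76.0 t 38.175 -> shift [ 0.1577  0.1535 -0.0275] turn 0.0049
side tray inner [ 0.4483 -0.4713] [0.2158 0.0818] 30.8
top tray inner [ 0.3944 -0.263 ] [0.2367 0.1697] 89.1
[array([321.5, 195.2]), array([331.1, 254.6])]
[array([285.3, 194.6]), array([346.7, 238.8])]
```

View pics/c6.png

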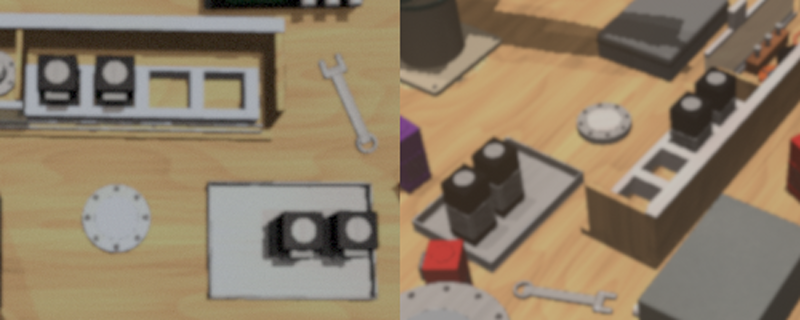

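```bash
python3 -c "
from h import *
go(cab(0,.04,.19))"
```

```text
at [0.4207 0.1952 0.2225] rot [3.1408e+00 1.0000e-04 1.5404e+00] F [1.   0.4  0.21] w 76.1 t 38.375 -> shift [-0.2     0.1997  0.0326] turn 0.0003
```

{"name": "arm_command", "arguments": {
  "steps": [-0.05,0.05,0,0,-0.1,0.1,0,0,-0.15,0.15,0,0,-0.19,0.19,0,0,-0.2,0.2,0.02,0,-0.2,0.2,0.045,0,-0.2,0.2,0.07,0,-0.2,0.2,0.08,0,-0.2,0.2,0.085,0,-0.2,0.2,0.088,0,-0.2,0.2,0.09,0,-0.2,0.2,0.09,0,-0.2,0.2,0.09,0],
  "gripper": 0.0
}}

```text
time: 40.0
ee_pos: [0.6146, -0.0103, 0.1341]
ee_rot: [3.139, 0.001, 1.541]
wrist_force: [-2.0, 0.5, 5.6]
grip_width: -0.001
```

{"name": "arm_command", "arguments": {
  "steps": [0,0,0.002,0,0,0,0.004,0,0,0,0.004,0]
}}

```text
time: 40.38
ee_pos: [0.6172, -0.0104, 0.1344]
ee_rot: [3.133, 0.001, 1.542]
wrist_force: [-4.8, 0.6, 20.7]
grip_width: 0.004
```

{"name": "arm_command", "arguments": {
  "steps": [0,0,-0.03,0,0.04,0,-0.03,0,0.08,0.002,-0.03,0,0.08,0.002,-0.03,0,0.08,0.002,-0.01,0,0.08,0.002,-0.004,0,0.08,0.002,-0.002,0,0.08,0.002,0,0,0.08,0.002,0,0]
}}

```text
time: 41.5
ee_pos: [0.6215, 0.0692, 0.1345]
ee_rot: [3.133, -0.001, 1.541]
wrist_force: [-4.1, 0.9, 20.7]
grip_width: -0.002
```

{"name": "arm_command", "arguments": {
  "steps": [0,0,-0.03,0,0,0,-0.06,0,0,0,-0.09,0,0,0,-0.09,0]
}}

```text
time: 42.0
ee_pos: [0.6202, 0.069, 0.2215]
ee_rot: [3.135, -0.0, 1.541]
wrist_force: [0.2, 0.7, 0.1]
grip_width: 0.001
```

```bash
python3 -c "
from h import *
go([.575,.275,.225]);go([.575,.275,.155])"
```

```text
at [0.6202 0.069  0.2215] rot [ 3.1355 -0.      1.5405] F [0.17 0.65 0.07] w 0.1 t 42.0 -> shift [ 0.2045 -0.0514 -0.0038] turn 0.0004
at [0.6202 0.069  0.2215] rot [ 3.1355 -0.      1.5405] F [0.17 0.65 0.07] w 0.1 t 42.0 -> shift [ 0.2045 -0.0518  0.0662] turn 0.0004
```

{"name": "arm_command", "arguments": {
  "steps": [0.05,-0.02,-0.004,0,0.1,-0.04,-0.004,0,0.15,-0.05,-0.004,0,0.2,-0.055,-0.004,0,0.204,-0.055,-0.004,0,0.204,-0.055,0.03,0,0.204,-0.055,0.066,0,0.204,-0.055,0.066,0,0.204,-0.055,0.066,0]
}}

```text
time: 43.12
ee_pos: [0.5697, 0.2745, 0.1529]
ee_rot: [3.141, 0.0, 1.54]
wrist_force: [-0.1, 1.2, 0.1]
grip_width: 0.0
```

```bash
python3 -c "
from h import *
go(cab(-.05,-.0205,.155))"
```

```text
at [0.5697 0.2745 0.1529] rot [3.1413e+00 1.0000e-04 1.5402e+00] F [-0.1   1.22  0.11] w 0.0 t 43.125 -> shift [-0.3442  0.0032 -0.0021] turn 0.0001
```

{"name": "arm_command", "arguments": {
  "steps": [-0.01,0.002,0,0,-0.025,0.002,0,0,-0.05,0.002,0,0,-0.075,0.002,0,0,-0.1,0.002,0,0,-0.125,0.002,0,0,-0.15,0.002,0,0,-0.175,0.002,0,0,-0.2,0.002,0,0,-0.225,0.002,0,0,-0.25,0.002,0,0,-0.275,0.002,0,0,-0.295,0.002,0,0,-0.31,0.002,0,0,-0.32,0.002,0,0,-0.325,0.002,0,0,-0.33,0.002,0,0,-0.33,0.002,0,0]
}}

```text
time: 45.38
ee_pos: [0.5609, -0.0552, 0.1519]
ee_rot: [-3.14, 0.001, 1.541]
wrist_force: [0.0, 0.1, 0.1]
grip_width: 0.0
```

{"name": "arm_command", "arguments": {
  "steps": [-0.005,0,0,0,-0.01,0,0,0,-0.014,0,0,0,-0.016,0,0,0,-0.016,0,0,0]
}}

```text
time: 46.0
ee_pos: [0.5605, -0.071, 0.152]
ee_rot: [-3.141, 0.001, 1.541]
wrist_force: [-1.7, 0.9, -1.7]
grip_width: -0.001
```

{"name": "arm_command", "arguments": {
  "steps": [-0.005,0,0,0,-0.01,0,0,0,-0.015,0,0,0,-0.02,0,0,0,-0.02,0,0,0]
}}

```text
time: 46.62
ee_pos: [0.5604, -0.0724, 0.1524]
ee_rot: [3.139, -0.042, 1.551]
wrist_force: [2.9, 49.0, 7.1]
grip_width: -0.006
```

```bash
python3 -c "
from h import *
s=grab_frame('side');t=grab_frame('top')
a=np.hstack([cv2.resize(s['color'][170:370,250:450],(400,400)),cv2.resize(t['color'][140:260,90:210],(400,400))]);cv2.imwrite('pics/c7.png',a)"
```

```text
(no output)
```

View pics/c7.png

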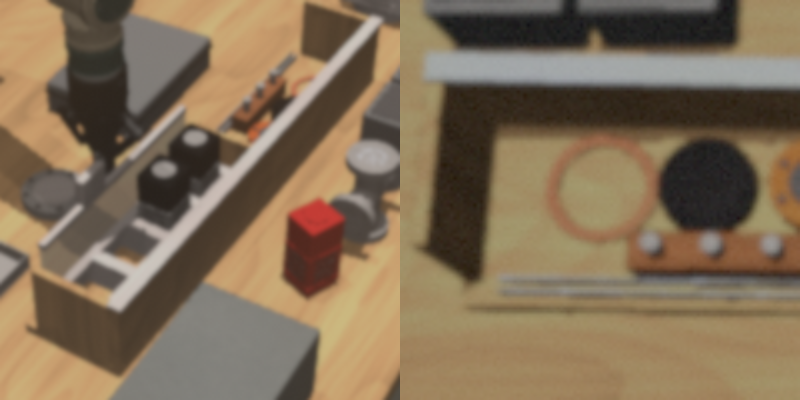

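{"name": "arm_command", "arguments": {
  "steps": [0.015,0,0,0,0.035,0,0,0,0.045,0,-0.03,0,0.045,0,-0.08,0,0.045,-0.05,-0.12,0,0.08,-0.1,-0.12,0,0.12,-0.15,-0.12,0,0.15,-0.17,-0.12,0,0.15,-0.17,-0.12,0]
}}

```text
time: 47.85
ee_pos: [0.3938, 0.065, 0.2729]
ee_rot: [3.14, 0.001, 1.544]
wrist_force: [0.1, -0.7, 0.0]
grip_width: -0.003
```

```bash
python3 -c "
from h import *
go([.4,.1,.26])
s=grab_frame('side');t=grab_frame('top')
a=np.hstack([t['color'][150:350,250:500],s['color'][190:390,150:400]]);cv2.imwrite('pics/c8.png',cv2.resize(a,None,fx=1.6,fy=1.6,interpolation=2));tray()"
```

```text
at [0.3938 0.065  0.2729] rot [3.1398e+00 1.2000e-03 1.5435e+00] F [ 0.09 -0.73  0.05] w -0.3 t 47.85 -> shift [0.0352 0.0052 0.0129] turn 0.0034
side tray inner [ 0.4483 -0.4713] [0.2158 0.0818] 30.8
top tray inner [ 0.3944 -0.2627] [0.2361 0.1697] 89.1
```

View pics/c8.png

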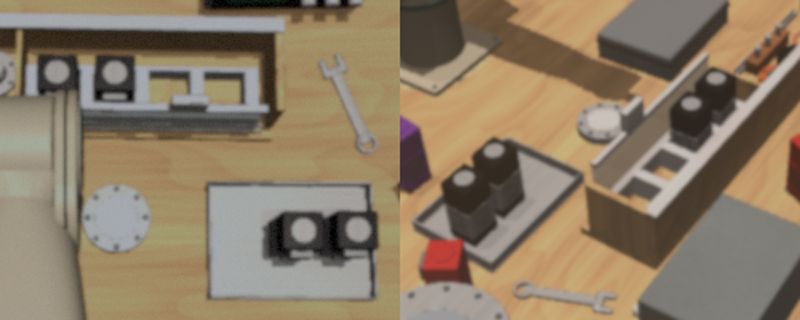

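```bash
python3 -c "
from rig import *
finish_job()"
```

```text
the job is handed in; nothing more can be done
```

The job is handed in, with all four cartridges sorted and the door shut. `finish_job()` gives no verdict, so the only evidence is my own readings and pictures.

- **Weighing:** Two cartridges were spent, at y -120 (5.8 N) and y -40 (6.0 N). They now stand upright in the bake-out tray. The other two were fresh, at y 40 (3.4 N) and y 120 (3.0 N), and went back into their own bays.
- **Fresh cartridges:** I pressed about 20 N on each fresh top. Both stood solid at z 0.134, which is fully home. I did not measure the tabs themselves; the grip was released, so they should have sprung out.
- **Door:** I pushed it against its stop at each end (41 and then 90 N when opening, 49 N when shutting). From its starting position it moved only about 0.31 m on opening. It shut about 20 mm past where it began, so it seems to have started slightly ajar. The total agrees with the 0.335 m travel.
- **Last picture:** Both spent cartridges are in the tray, both fresh ones are in the rack, and the door is across the rack. The blank, spanner and the other stock in view look unmoved, and the arm is clear of everything. The robot's clock read about 48 s of the 208 s.
- **Check that disagreed:** The automatic side-view tray fit failed in the final check, apparently because the cartridges spoil the outline. I relied on the top view (centre 0.394, -0.263), where the tray had not moved.

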